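Unlock a bench roller pump and hold its sprung pressure arm open

ROBOT

A 6-joint arm with a two-finger parallel gripper is mounted at the origin on a cart in front of the work surface, level with it; the furniture and walls round the work are solid. World frame = base frame: x ahead of the robot, y to its left, z up, the work surface at z = 0. Lengths are in m, angles in rad, forces in N, time in s.
With the tool pointing down it reaches from about 0.3 to 0.775 m from the base axis. Payload 14.6 kg.
Tool frame: the origin (TCP) lies at the very end of the fingers, on their centre line; the grasp point (between the pads) lies 19 mm behind it; z points along the fingers, y is the line along which they close (so a half turn about z gives the same grasp; the last joint's range is limited). The gripper opens to 94 mm and grips with 3 to 60 N. Pads are 16 mm wide; open, the fingers measure 119 mm over their backs; the gripper's body (75 mm by 177 mm) begins 78 mm behind the grasp point.
Start: joints at [1.241, 0.3, 1.521, -0, 1.321, -0.067], TCP at [0.143, 0.531, 0.205] pointing down, gripper open.
Joint ranges: [-3.03, 3.03], [-0.79, 2.21], [0.23, 2.52], [-1.04, 4.18], [0, 3.07], [-2.55, 2.55]. Speed limits (rad/s): [2.22, 2.22, 2.57, 3.14, 3.14, 3.14].

INTERFACE

Orientations are given as [roll, pitch, yaw] about the fixed x, y, z axes, in that order (R = Rz(yaw) Ry(pitch) Rx(roll)).
In Python, from station import ctrl gives the robot as it stands.
- The arm moves only by the tool move_arm, never from a script. Its argument "increments" is a list of rows, each a list of 7 numbers: the opening, from 0 (shut) to 1 (fully open), then the shift along the tool's x, y, z in units of 50 mm (1.0 is 50 mm), then the turn, a rotation vector about the tool's x, y, z in rad. In form: [[claw, tx, ty, tz, rx, ry, rz], ...]. A call has 1 to 20 rows; each row shifts and turns the commanded pose from where the row before left it, along the tool's axes as they then stand; what a row does not reach is not made up. A row lasts 1/10 s, in which the tool goes at most 50 mm and 8.59 degrees, less where a joint would pass 70% of its speed; a pose out of reach is approached as far as the arm can. A call is refused whole if a number of a shift passes 1 or a number of a turn 0.15, either way. A call with a gripper value outside its range is refused whole. The fingers move at their own pace and stop on an object; "force" is the grip in N (left out, the last holds). Time passes only in rows, so rows that do not move let the fingers close. It gives the time, the measured TCP pose, the force, the opening and the grip force at its end, in the units of the state.
- ctrl.get_obs(): the state, without advancing time (a new reading comes with each control period).
- ctrl.camera(name): name is "side" or "top"; returns a dict with "color" (384x512x3 uint8, blue, green, red), "K" (3x3 intrinsics, pixels), "distortion" ([k1, k2, p1, p2, k3] as OpenCV has them; the pictures are not rectified), "pose" (4x4, takes a point from camera to world coordinates). Camera axes: x right, y down, z forward; pixel columns grow to the right and rows downward; lengths in m; the calibration is good to about 2 mm. A picture is of the moment at which its call begins. There is no depth.
- ctrl.hand_in(): hands the job in; it is judged then, once.
Trained networks look in a picture, given as the dict that the camera call returned (one of the last four; its "shot" number tells which), for a name from the list of things; names that differ only in an ending like _2 or _b are one class to them, and where a whole thing is asked for, a point or a joint stands for the part that bears it (a point fixed in the world has none). Each returns a list of dicts, best first, with "conf" (0 to 1); they miss things now and then, are a little off and sometimes report something else, mostly with a low value. They report only what shows in the picture. A call takes as long as a camera call.
- ctrl.cut_out(name, picture): "mask" (384x512 bool, what is visible of it) and "centre" ([row, column] in pixels, amid what is visible of it).
The state is a dict: "time_s": time; "qpos": joint angles; "joint_vel": joint speeds; "tau": joint torques, N m; "ee_pos": TCP position; "eef_rot": TCP orientation; "force": force on the tool from outside, world axes, zero at the start; "moment": the same for the moment, N m; "grip_width": finger opening in m; "grip_force": force on a finger pad.
Only numpy, scipy, OpenCV 4.12 (cv2) and the standard library are available. Lean on these libraries where they do the work, as an engineer would, in place of code of your own. Each camera call takes 0.05 s, during which the arm holds its last target. There are 200 camera calls.

TASK

The bench pump has to have its pressure arm held open for inspection of the rollers. First pull the red locking cap straight up until it snaps into its raised, unlocked position and let go of it; then push the orange handle of the blue pressure arm away from the rollers, past its click, until the arm is at or nearly at the black rubber stop. The arm springs back if released, so finish while still holding it open there, leaving the cap raised, and leave everything else on the bench alone.

Things in the scene. Friction and masses are not known exactly. Their poses are not given: they have to be found in the camera images.
- pump: White flat bench pump, fixed, 200 (x) x 190 (y) mm, deck 32 mm high. Origin: centre of its underside, z up. In its frame (mm): arm pivot (30, -10); black rotor with white rollers (radius 30, 55 high) at (-20, 40); aluminium bridge 34 wide over x = 54 to 96, 75 high, carries the cap at (70, -2); rubber stop (-22, -67), 52 high; brass pawl slider near (30, -50), 50 high.
- lock_cap (a joint): Red pull cap (locking plunger), slide along the pump's z (up): 0 = down, locked, its steel pin blocks the arm; 0.018 m = fully up, unlocked. It snaps: a detent holds it at either end with about 6 N and tips over half-way (0.009 m); it stays up when released.
- cap_grip (a point): On the red cap's vertical axis, 12 mm below its top. The cap is a round knob 25 mm in diameter and 28 mm high, its underside 77 mm above the bench (2 mm above the bridge) when down. The point moves with the cap: 93 mm above the bench when down, 111 mm when up.
- pressure_arm (a joint): Blue sprung arm, hinge about the vertical through pivot_point: 0 = closed at the rollers, arm along the pump's -x; grows as the handle swings to the pump's -y; 0.62 rad = at the rubber stop; click at 0.27. Push at the handle: 4.5 N at first, about 8 N before the click, 4 N just past it, 8 N near the stop. It never latches: released, it springs back to 0.
- handle_top (a point): Top centre of the upright orange handle post at the end of the arm: round, 14 mm in diameter, its free length from 50 to 100 mm above the bench (blue arm below it, 23 mm wide there, 36 to 50 mm high). The post's axis is 110 mm from the pivot axis. The point moves with the arm.
- pivot_point (a point): Point on the arm's vertical hinge axis, 50 mm above the bench, fixed to the pump.
- timer: White kitchen-type timer with a red dial, 62 x 62 x 35 mm. Bystander, to be left alone; origin at the centre of its underside.
- dropper_a: Brown dropper bottle with black cap, 29 mm wide, 70 mm tall. Bystander, to be left alone; origin at the centre of its underside.
- dropper_b: White dropper bottle with red cap, 27 mm wide, 66 mm tall. Bystander, to be left alone; origin at the centre of its underside.
- dropper_c: White dropper bottle with blue cap, 26 mm wide, 62 mm tall. Bystander, to be left alone; origin at the centre of its underside.
- tape_roll: Roll of tan tape lying flat, 96 mm across, 25 mm high. Bystander, to be left alone; origin at the centre of its underside.
- slide_box: Blue slide box, 63 x 86 x 31 mm. Bystander, to be left alone; origin at the centre of its underside.

How it is judged:
By the outcome, as a careful person would: the job done as asked, in the order asked, and still so for the second after the job is handed in, while the arm keeps its last pose, push and grip.
It also fails if it takes over 45 s, if anything falls off the work surface, if the arm or the gripper's body presses on something with over 40 N, if the wrist force passes 120 N, or if a joint passes its speed limit or range.

## Working session

There is one attempt and no reset: what is moved stays moved. The work goes in short steps, Python scripts to look and compute and a tool call to move; the robot and the scene stay as the last step left them, time stands still between calls to the robot, and variables do not carry over. Pictures are saved under pics/ and viewed, at most 10 in all, crops included, and the job is handed in when it is done.

Besides the shell and the picture viewer there is one more tool, called as name(argument=value, ...), one argument or row to a line, values as JSON. move_arm: Moves the arm, as the interface text tells. Its arguments: {"type":"object","properties":{"increments":{"type":"array","items":{"type":"array","items":{"type":"number"}}},"force":{"type":"number"}},"required":["increments"]}

```bash
mkdir -p pics; cat > h.py <<'E'
import numpy as np, cv2
from station import ctrl
def ray(p,u,v):
    n=cv2.undistortPoints(np.array([[[u,v]]],float),p["K"],np.array(p["distortion"],float))[0,0]
    T=np.array(p["pose"]); return T[:3,3],T[:3,:3]@np.array([n[0],n[1],1])
def atz(p,u,v,z):
    o,d=ray(p,u,v); return o+d*(z-o[2])/d[2]
def proj(p,X):
    T=np.linalg.inv(np.array(p["pose"])); r=cv2.Rodrigues(T[:3,:3])[0]
    return cv2.projectPoints(np.atleast_2d(np.array(X,float)),r,T[:3,3],p["K"],np.array(p["distortion"],float))[0][:,0]
def tri(a,b):
    (o1,d1),(o2,d2)=a,b
    A=np.stack([d1,-d2],1); s=np.linalg.lstsq(A,o2-o1,rcond=None)[0]
    x,y=o1+s[0]*d1,o2+s[1]*d2; return (x+y)/2,np.linalg.norm(x-y)
E
python3 - <<'E'
from h import *
P={}
for c in ("top","side"):
    p=P[c]=ctrl.camera(c); cv2.imwrite(f"pics/{c}0.png",p["color"])
    print(c,np.array(p["pose"]).round(3).tolist())
    for n in ("pump","lock_cap","pressure_arm","handle_top","timer","dropper_a","tape_roll","slide_box"):
        for r in ctrl.cut_out(n,p)[:3]: print(n,round(r["conf"],2),np.round(r["centre"],1),r["mask"].sum())
o=ctrl.get_obs();print(o)
E
```

```text
top [[0.007, -0.989, 0.15, 0.379], [-1.0, -0.011, -0.024, -0.0], [0.025, -0.15, -0.988, 1.319], [0.0, 0.0, 0.0, 1.0]]
pump 0.76 [207.1 266.7] 3763
lock_cap 0.58 [175.8 261.9] 53
handle_top 0.61 [199.  272.3] 381
timer 0.88 [237.6 114.5] 432
timer 0.22 [216.8 383.1] 117
dropper_a 0.68 [143.9 359.4] 379
dropper_a 0.57 [187.4 361. ] 86
tape_roll 0.89 [159.3 345.1] 317
slide_box 0.83 [140.4 172.7] 538
side [[0.968, -0.147, 0.205, 0.318], [-0.251, -0.508, 0.824, -1.029], [-0.017, -0.849, -0.529, 0.739], [0.0, 0.0, 0.0, 1.0]]
pump 0.74 [213.5 249.4] 2290
pressure_arm 0.85 [215.4 242.7] 338
handle_top 0.88 [210.1 240.6] 341
dropper_a 0.79 [278.8 250.6] 219
dropper_a 0.57 [292.  260.3] 184
tape_roll 0.5 [253.9 325.7] 258
tape_roll 0.38 [171.6 275.7] 194
slide_box 0.62 [170.5 272.9] 208
{'time_s': 0.9, 'qpos': array([ 1.24139981e+00,  2.99918965e-01,  1.52103412e+00,  3.72307707e-05,
        1.32066557e+00, -6.66091926e-02]), 'joint_vel': array([-0.00017563, -0.00093263, -0.00042706,  0.00088092, -0.0002707 ,
        0.00078344]), 'tau': array([ 4.30250566e-04, -5.31641865e+01, -3.52927816e+01,  7.09249894e-02,
        2.09976383e-02,  1.61023434e-05]), 'ee_pos': array([0.14286883, 0.53110505, 0.20542072]), 'eef_rot': array([-3.14156911e+00, -3.77227854e-05,  2.87879611e+00]), 'force': array([ 0.92057991,  0.0999992 , -0.53513784]), 'moment': array([ 0.03389509,  0.0320422 , -0.0350155 ]), 'grip_force': 0.0, 'grip_width': 0.09395898205804375}
```

```bash
python3 - <<'E'
import cv2,numpy as np
a=cv2.imread("pics/top0.png")[120:270,180:380];b=cv2.imread("pics/side0.png")[150:300,160:360]
cv2.imwrite("pics/c0.png",np.vstack([cv2.resize(x,(800,600),interpolation=cv2.INTER_CUBIC) for x in (a,)]))
cv2.imwrite("pics/c1.png",cv2.resize(b,(800,600),interpolation=cv2.INTER_CUBIC))
E
```

```text
(no output)
```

View pics/c0.png

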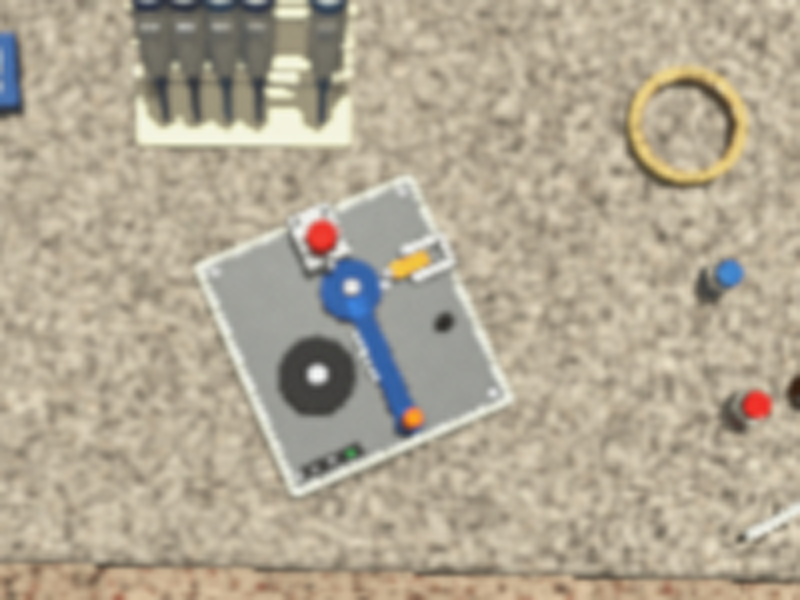

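View pics/c1.png

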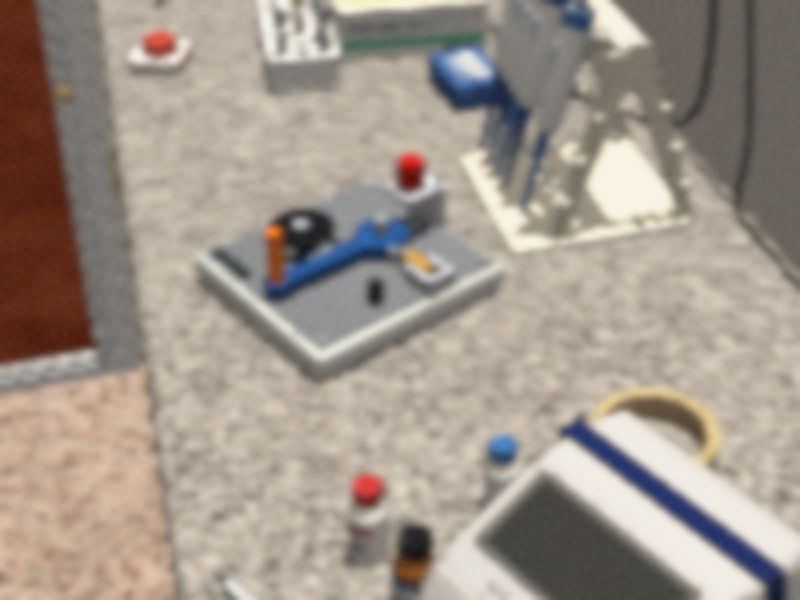

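View pics/side0.png

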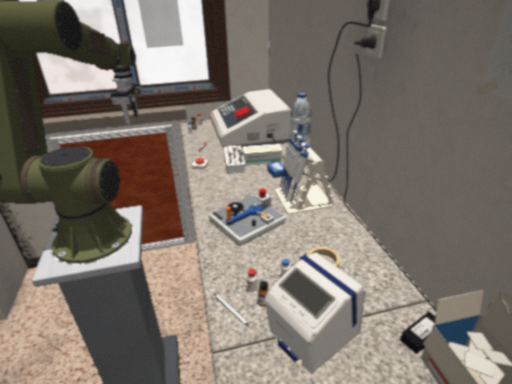

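The top crop shows the cap at about (322,236), the pivot at (352,288), the handle at (414,418) and the stop at (445,322). The deck corners are clear too. The side crop shows the cap at (410,158) and the handle at (275,230). I'll fit the pump pose to these.

```bash
cat >> h.py <<'E'
def w(q,X):
    X=np.atleast_2d(np.array(X,float))/1000; c,s=np.cos(q[2]),np.sin(q[2])
    return np.c_[X[:,0]*c-X[:,1]*s+q[0],X[:,0]*s+X[:,1]*c+q[1],X[:,2]]
E
python3 - <<'E'
from h import *
from scipy.optimize import least_squares
t=ctrl.camera("top");s=ctrl.camera("side")
A=[(-100,95,32),(100,95,32),(100,-95,32),(-100,-95,32),(70,-2,105),(-80,-10,100),(30,-10,50),(-22,-67,52)]
a=np.array([(297,492),(200,267),(410,180),(512,400),(322,236),(414,418),(352,288),(445,322)])/4+[180,120]
B=[(-100,95,32),(-100,-95,32),(100,-95,32),(70,-2,105),(-80,-10,100)]
b=np.array([(198,262),(318,362),(503,264),(410,157),(275,230)])/4+[160,150]
f=lambda q:np.r_[(proj(t,w(q,A))-a),(proj(s,w(q,B))-b)].ravel()
r=min((least_squares(f,[.5,0,y],loss="soft_l1") for y in (-1,0,1,2,3)),key=lambda r:r.cost)
print(r.x,f(r.x).reshape(-1,2).round(1).tolist())
r2=least_squares(lambda q:f(q)[:16],r.x,loss="soft_l1");print("top only",r2.x)
for n,X in dict(cap=(70,-2,93),handle=(-80,-10,100),piv=(30,-10,50),stop=(-22,-67,52)).items(): print(n,w(r.x,X).round(4))
E
```

```text
[ 0.51407393 -0.05602718  0.42685264] [[-0.5, 2.6], [-2.2, -0.4], [0.7, -2.8], [2.0, 0.3], [0.2, -0.2], [0.6, -0.1], [-0.0, 0.4], [0.7, -0.2], [-1.9, -3.0], [0.2, -1.3], [0.8, -1.0], [-0.1, -0.1], [-0.6, -0.2]]
top only [ 0.51399067 -0.05514837  0.42653151]
cap [[ 0.5786 -0.0289  0.093 ]]
handle [[ 0.4454 -0.0983  0.1   ]]
piv [[ 0.5455 -0.0527  0.05  ]]
stop [[ 0.5218 -0.1261  0.052 ]]
```

move_arm(
  increments=[
    [1, -0.3, -0.23, 0, 0, 0, 0],
    [1, -0.63, -0.475, 0, 0, 0, 0],
    [1, -0.63, -0.475, 0, 0, 0, 0],
    [1, -0.63, -0.475, 0, 0, 0, 0],
    [1, -0.63, -0.475, 0, 0, 0, 0],
    [1, -0.63, -0.475, 0, 0, 0, 0],
    [1, -0.63, -0.475, 0, 0, 0, 0],
    [1, -0.63, -0.475, 0, 0, 0, 0],
    [1, -0.63, -0.475, 0, 0, 0, 0],
    [1, -0.63, -0.475, 0, 0, 0, 0],
    [1, -0.63, -0.475, 0, 0, 0, 0],
    [1, -0.63, -0.475, 0, 0, 0, 0],
    [1, -0.63, -0.475, 0, 0, 0, 0],
    [1, -0.63, -0.475, 0, 0, 0, 0],
    [1, -0.63, -0.475, 0, 0, 0, 0],
    [1, -0.63, -0.475, 0, 0, 0, 0],
    [1, -0.63, -0.475, 0, 0, 0, 0],
    [1, -0.63, -0.475, 0, 0, 0, 0],
    [1, -0.33, -0.25, 0, 0, 0, 0],
  ],
)

```text
time_s: 2.9
ee_pos: [0.5804, -0.0317, 0.2051]
eef_rot: [-3.141, -0.0, 2.877]
force: [-0.1, 0.0, -0.4]
grip_width: 0.0939
grip_force: 0.0
```

move_arm(
  increments=[
    [1, 0, 0, 0, 0, 0, 0.144],
    [1, 0, 0, 0, 0, 0, 0.144],
    [1, 0, 0, 0, 0, 0, 0.144],
    [1, 0, 0, 0, 0, 0, 0.144],
    [1, 0, 0, 0, 0, 0, 0.144],
    [1, 0, 0, 0, 0, 0, 0.144],
    [1, 0, 0, 0, 0, 0, 0.144],
    [1, 0, 0, 0, 0, 0, 0.144],
    [1, 0, 0, 0, 0, 0, 0.144],
    [1, 0, 0, 0, 0, 0, 0.144],
    [1, 0, 0, 0, 0, 0, 0.144],
    [1, 0, 0, 0, 0, 0, 0.144],
    [1, 0, 0, 0, 0, 0, 0.144],
    [1, 0, 0, 0, 0, 0, 0.144],
    [1, 0, 0, 0, 0, 0, 0.144],
    [1, 0, 0, 0, 0, 0, 0.144],
    [1, 0, 0, 0, 0, 0, 0.144],
    [1, 0, 0, 0, 0, 0, 0.144],
    [1, 0, 0, 0, 0, 0, 0.144],
    [1, 0, 0, 0, 0, 0, 0.144],
  ],
)

```text
time_s: 4.9
ee_pos: [0.5793, -0.0293, 0.2054]
eef_rot: [3.142, 0.0, -0.007]
force: [0.2, -0.2, 0.2]
grip_width: 0.094
grip_force: 0.0
```

move_arm(
  increments=[
    [1, 0, 0, 0.4, 0, 0, 0],
    [1, 0, 0, 0.5, 0, 0, 0],
    [1, 0, 0, 0.5, 0, 0, 0],
    [1, 0, 0, 0.4, 0, 0, 0],
    [1, 0, 0, 0.35, 0, 0, 0],
    [1, 0, 0, 0.2, 0, 0, 0],
    [1, 0, 0, 0.12, 0, 0, 0],
    [1, 0, 0, 0, 0, 0, 0],
  ],
)

```text
time_s: 5.7
ee_pos: [0.5792, -0.0293, 0.0817]
eef_rot: [-3.142, 0.001, -0.001]
force: [-0.4, -0.2, -0.5]
grip_width: 0.0937
grip_force: 0.0
```

```bash
python3 - <<'E'
from h import *
p=ctrl.camera("side");cv2.imwrite("pics/c2.png",cv2.resize(p["color"][150:270,190:350],(800,600),interpolation=cv2.INTER_CUBIC))
print(ctrl.get_obs()["ee_pos"])
E
```

```text
[ 0.57950803 -0.02928381  0.08234768]
```

View pics/c2.png

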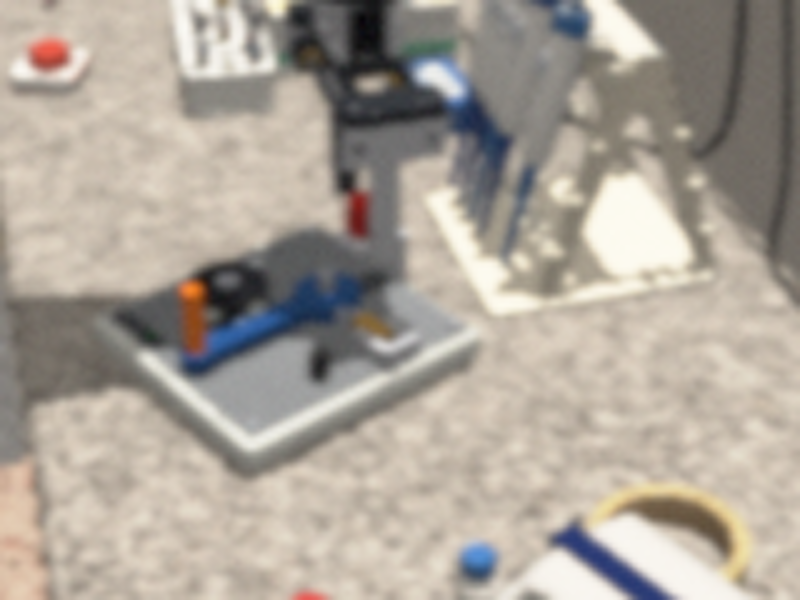

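The cap, partly visible at (358,215), sits between the fingers. I'll drop 2 mm and close.

move_arm(
  increments=[
    [1, 0, 0, 0.05, 0, 0, 0],
    [0.2, 0, 0, 0, 0, 0, 0],
    [0.2, 0, 0, 0, 0, 0, 0],
    [0.2, 0, 0, 0, 0, 0, 0],
    [0.2, 0, 0, 0, 0, 0, 0],
    [0.1, 0, 0, 0, 0, 0, 0],
    [0.1, 0, 0, 0, 0, 0, 0],
    [0.1, 0, 0, 0, 0, 0, 0],
  ],
  force=30,
)

```text
time_s: 6.55
ee_pos: [0.5793, -0.0293, 0.0795]
eef_rot: [3.142, -0.0, -0.001]
force: [1.0, -0.0, -0.3]
grip_width: 0.0414
grip_force: 0.0
```

move_arm(
  increments=[
    [0.1, 0, 0, 0, 0, 0, 0],
    [0.1, 0, 0, 0, 0, 0, 0],
    [0.1, 0, 0, 0, 0, 0, 0],
    [0.1, 0, 0, 0, 0, 0, 0],
    [0.1, 0, 0, 0, 0, 0, 0],
    [0.1, 0, 0, 0, 0, 0, 0],
  ],
  force=30,
)

```text
time_s: 7.15
ee_pos: [0.5793, -0.0272, 0.0795]
eef_rot: [-3.139, 0.0, -0.001]
force: [0.6, 14.2, 1.2]
grip_width: 0.0243
grip_force: 30.0
```

move_arm(
  increments=[
    [0.1, 0, -0.05, 0, 0, 0, 0],
    [0.1, 0, 0, 0, 0, 0, 0],
    [0.1, 0, 0, -0.05, 0, 0, 0],
    [0.1, 0, 0, -0.05, 0, 0, 0],
    [0.1, 0, 0, -0.05, 0, 0, 0],
    [0.1, 0, 0, -0.05, 0, 0, 0],
    [0.1, 0, 0, -0.05, 0, 0, 0],
    [0.1, 0, 0, -0.05, 0, 0, 0],
    [0.1, 0, 0, -0.06, 0, 0, 0],
    [0.1, 0, 0, 0, 0, 0, 0],
  ],
)

```text
time_s: 8.15
ee_pos: [0.5793, -0.0267, 0.0975]
eef_rot: [-3.142, -0.0, -0.001]
force: [0.4, 5.3, 0.3]
grip_width: 0.0239
grip_force: 30.0
```

```bash
python3 - <<'E'
from h import *
o=ctrl.get_obs();print(o["ee_pos"],o["force"],o["qpos"])
E
```

```text
[ 0.57929782 -0.02674124  0.09753749] [0.43671691 5.28868461 0.33240457] [-1.09297542e-01  4.72649453e-01  1.54618804e+00  3.35045143e-05
  1.12264550e+00  1.46268781e+00]
```

move_arm(
  increments=[
    [0.7, 0, 0, 0, 0, 0, 0],
    [0.7, 0, 0, 0, 0, 0, 0],
    [0.7, 0, 0, 0, 0, 0, 0],
    [0.7, 0, 0, 0, 0, 0, 0],
    [0.7, 0, 0, 0, 0, 0, 0],
    [0.7, 0, 0, -0.2, 0, 0, 0],
    [0.7, 0, 0, -0.4, 0, 0, 0],
    [0.7, 0, 0, -0.5, 0, 0, 0],
    [0.7, 0, 0, -0.4, 0, 0, 0],
    [0.7, -0.4, 0, -0.1, 0, 0, 0],
    [0.7, -0.6, 0.2, 0, 0, 0, 0],
    [0.7, -0.6, 0.4, 0, 0, 0, 0],
    [0.7, -0.6, 0.4, 0, 0, 0, 0],
    [0.7, -0.4, 0.4, 0, 0, 0, 0],
    [0.7, 0, 0, 0, 0, 0, 0],
  ],
)

```text
time_s: 9.65
ee_pos: [0.4478, -0.0981, 0.1785]
eef_rot: [3.141, -0.001, -0.003]
force: [-0.7, -0.6, -0.4]
grip_width: 0.0655
grip_force: 0.0
```

```bash
python3 - <<'E'
from h import *
p=ctrl.camera("side");cv2.imwrite("pics/c3.png",cv2.resize(p["color"][150:270,190:350],(800,600),interpolation=cv2.INTER_CUBIC))
q=[.514,-.056,.427]
for z in (105,123): print(z,(proj(p,w(q,(70,-2,z)))-[190,150])*5)
o=ctrl.get_obs();print(o["ee_pos"],o["grip_width"])
E
```

```text
105 [[361.98009087 195.8713963 ]]
123 [[361.67455179 173.53730414]]
[ 0.44892303 -0.09732882  0.17850492] 0.06594468738087927
```

View pics/c3.png

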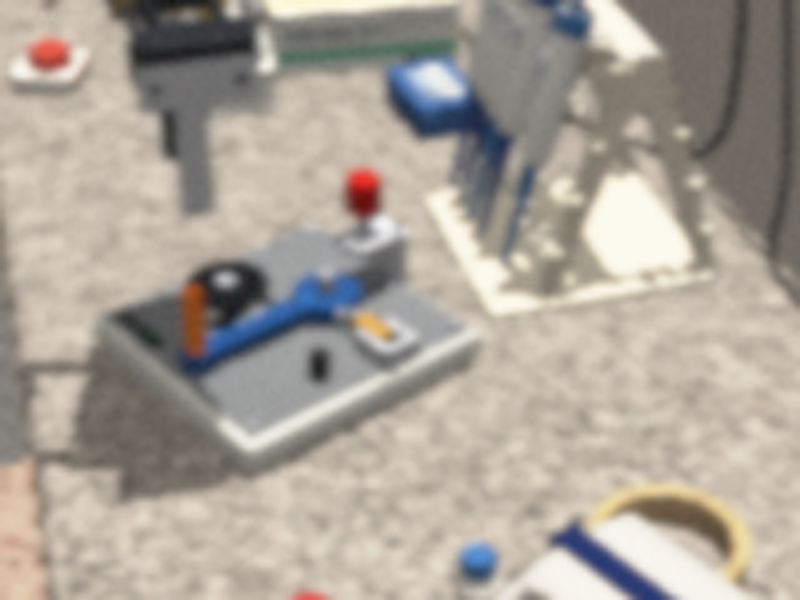

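The cap is up, with its top at (362,175) against a predicted (362,173.5), and the pin is showing. The arm is still closed. Next I'll turn to pump alignment and descend round the post.

move_arm(
  increments=[
    [0.7, -0.07, -0.03, 0, 0, 0, -0.142],
    [0.7, 0, 0, 0, 0, 0, -0.142],
    [0.7, 0, 0, 0, 0, 0, -0.142],
    [0.7, 0, 0, 0.3, 0, 0, 0],
    [0.7, 0, 0, 0.5, 0, 0, 0],
    [0.7, 0, 0, 0.5, 0, 0, 0],
    [0.7, 0, 0, 0.5, 0, 0, 0],
    [0.7, 0, 0, 0.35, 0, 0, 0],
    [0.7, 0, 0, 0.16, 0, 0, 0],
    [0.1, 0, 0, 0, 0, 0, 0],
    [0.1, 0, 0, 0, 0, 0, 0],
    [0.1, 0, 0, 0, 0, 0, 0],
    [0.1, 0, 0, 0, 0, 0, 0],
    [0.1, 0, 0, 0, 0, 0, 0],
    [0.1, 0, 0, 0, 0, 0, 0],
    [0.1, 0, 0, 0, 0, 0, 0],
    [0.1, 0, 0, 0, 0, 0, 0],
    [0.1, 0, 0, 0, 0, 0, 0],
  ],
  force=20,
)

```text
time_s: 11.5
ee_pos: [0.4456, -0.0949, 0.062]
eef_rot: [-3.141, 0.0, 0.425]
force: [-2.6, 4.0, 3.4]
grip_width: 0.0135
grip_force: 20.0
```

The post is gripped at 13.5 mm, about 110 mm from the pivot as expected. Now I'll push along the arc.

move_arm(
  increments=[
    [0.1, 0.002, 0.088, 0, 0, 0, -0.04],
    [0.1, 0.002, 0.088, 0, 0, 0, -0.04],
    [0.1, 0.002, 0.088, 0, 0, 0, -0.04],
    [0.1, 0.002, 0.088, 0, 0, 0, -0.04],
    [0.1, 0.002, 0.088, 0, 0, 0, -0.04],
    [0.1, 0.002, 0.088, 0, 0, 0, -0.04],
    [0.1, 0.002, 0.088, 0, 0, 0, -0.04],
    [0.1, 0.002, 0.088, 0, 0, 0, -0.04],
    [0.1, 0.002, 0.088, 0, 0, 0, -0.04],
    [0.1, 0.002, 0.088, 0, 0, 0, -0.04],
    [0.1, 0.002, 0.088, 0, 0, 0, -0.04],
    [0.1, 0.002, 0.088, 0, 0, 0, -0.04],
    [0.1, 0, 0, 0, 0, 0, 0],
  ],
  force=25,
)

```text
time_s: 12.8
ee_pos: [0.4777, -0.1363, 0.0619]
eef_rot: [-3.14, 0.001, 0.906]
force: [-7.1, 2.7, 8.6]
grip_width: 0.0136
grip_force: 25.0
```

move_arm(
  increments=[
    [0.1, 0.002, 0.088, 0, 0, 0, -0.04],
    [0.1, 0.002, 0.088, 0, 0, 0, -0.04],
    [0.1, 0.002, 0.088, 0, 0, 0, -0.04],
    [0.1, 0, 0.05, 0, 0, 0, -0.02],
    [0.1, 0, 0, 0, 0, 0, 0],
    [0.1, 0, 0, 0, 0, 0, 0],
  ],
)

```text
time_s: 13.4
ee_pos: [0.4903, -0.1449, 0.062]
eef_rot: [-3.14, 0.001, 1.045]
force: [-8.8, 2.6, 7.9]
grip_width: 0.0136
grip_force: 25.0
```

```bash
python3 - <<'E'
from h import *
o=ctrl.get_obs();e=o["ee_pos"];print(e,o["force"],np.arctan2(-.050-e[1],.5455-e[0])-.425,np.hypot(-.05-e[1],.5455-e[0]))
a=ctrl.camera("side")["color"][150:270,190:350];b=ctrl.camera("top")["color"][140:260,200:360]
cv2.imwrite("pics/c4.png",np.hstack([cv2.resize(x,(400,300),interpolation=cv2.INTER_CUBIC) for x in (a,b)]))
E
```

```text
[ 0.49029471 -0.14492182  0.0619529 ] [-8.84447104  2.56652255  7.91241185] 0.6190258703650333 0.10980790878394804
```

View pics/c4.png

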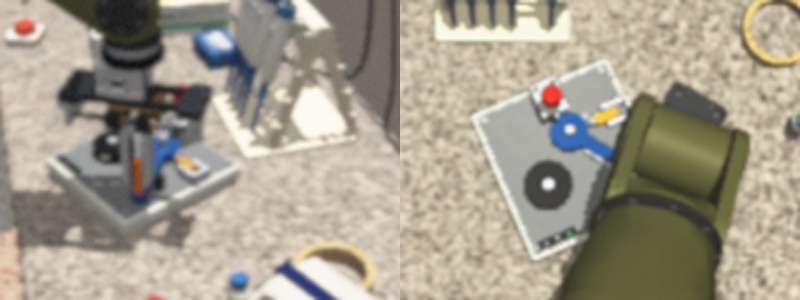

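The arm is swung open, at an estimated 0.62 rad, and the cap still reads raised. A small extra push will confirm contact with the stop.

move_arm(
  increments=[
    [0.1, 0, 0.03, 0, 0, 0, -0.01],
    [0.1, 0, 0.02, 0, 0, 0, -0.01],
    [0.1, 0, 0, 0, 0, 0, 0],
    [0.1, 0, 0, 0, 0, 0, 0],
  ],
)

```text
time_s: 13.9
ee_pos: [0.4909, -0.1453, 0.0617]
eef_rot: [-3.135, 0.001, 1.065]
force: [-20.5, 7.9, 16.5]
grip_width: 0.0131
grip_force: 25.0
```

The force rose from about 9 N to 22 N for only 0.7 mm of motion, so the arm is at the stop. I'll ease off 1 mm and hand in.

move_arm(
  increments=[
    [0.1, 0, -0.02, 0, 0, 0, 0],
    [0.1, 0, 0, 0, 0, 0, 0],
    [0.1, 0, 0, 0, 0, 0, 0],
  ],
)

```text
time_s: 14.2
ee_pos: [0.4907, -0.1451, 0.0618]
eef_rot: [-3.137, 0.001, 1.065]
force: [-15.2, 5.2, 11.8]
grip_width: 0.0133
grip_force: 25.0
```

```bash
python3 - <<'E'
from h import *
p=ctrl.camera("top");o=ctrl.get_obs();print(o["ee_pos"],o["force"])
for r in ctrl.cut_out("lock_cap",p)[:2]:print(r["conf"],r["centre"])
print([proj(p,w([.514,-.054,.427],(70,-2,z))) for z in (105,123)])
print(ctrl.hand_in())
E
```

```text
[ 0.49073434 -0.1451461   0.06181342] [-14.79788507   6.0889306   11.46265401]
[array([[260.03056382, 178.81969958]]), array([[260.17339949, 177.81747334]])]
the job is handed in; nothing more can be done
None
```

The job is handed in: the red cap was pulled up and released, and the gripper is holding the pressure arm open at the rubber stop (about 0.62 rad). The cap was clearly up before the push and was not re-confirmed at the end, because the last network check found no cap. Nothing else on the bench was deliberately touched.

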